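# Clamp a test bar with a knurled thumbscrew

### The job

Slide the aluminium test bar along the channel of the blue bench clamp until its far end is fully home against the stop, then turn the knurled brass thumbscrew clockwise until its foot seats firmly on the bar. Stop as soon as the resistance has clearly risen - do not overtighten - and let go, leaving the dropper bottle, petri dish and red stopper beside the clamp where they are.

Things in the scene. Friction and masses are not known exactly. Their poses are not given: they have to be found in the camera images.
- clamp: Blue C-frame bench clamp, fixed to the desk; origin on the desk under the screw's axis, x along the channel towards the stop, z up. Base 175 x 74 x 20 mm from x = -100 to +75 mm; on it two steel rails 28 mm apart and 10 mm high form the channel; column 52 mm wide behind the stop face (x = +30 mm); its arm over the channel is 40 mm wide, top 74 mm above the desk.
- stop (a point): Point on the clamp's stop face (front of the column) on the channel's centre line, 29 mm above the desk and 30 mm beyond the screw's axis. Its x axis is level and points along the channel, the way the bar slides to go home; z is up.
- knob (a point): Centre (half-way up) of the thumbscrew's knurled brass head: an upright cylinder 30 mm in diameter and 30 mm high. The centre is 112 to 117 mm above the desk at the start. Nothing stands above it and there is free space all round it.
- screw: The whole thumbscrew with its swivel foot; origin at the centre of its head, z up (it does not turn with the head). Clockwise from above lowers it 20 mm a turn. The foot starts roughly 0.2 to 0.45 turn above the bar. Thread friction is 0.08 N m either way, a little more in motion. Once the foot bears, its force grows 11 N and the torque 0.035 N m per 0.1 rad. It must end at 8 to 80 N; let go at over 25 N it eases back to that.
- bar: Loose aluminium bar 150 x 25 x 18 mm, 0.25 kg, lying in the channel on the clamp's base; origin at the centre of its underside, x along its length towards the stop, z up. It starts 15 to 30 mm short of the stop.
- bar_far_end (a point): Centre of the bar's end face nearest the stop (75 mm from the middle, half-way up). Home means that it touches the stop face.
- bar_near_end (a point): Centre of the bar's other end face, half-way up the bar (29 mm above the desk). It stands out beyond the base's front edge, by 20 mm when the bar is home, free all round.
- dropper_bottle: Bystander: brown dropper bottle, 30 x 30 x 97 mm, red rubber top, origin at the centre of its underside.
- petri_0_0: Bystander: clear petri dish, 64 x 64 x 17 mm, origin at the centre of its underside.
- stopper_0: Bystander: red rubber stopper, 24 x 24 x 25 mm, origin at the centre of its underside.
Mind the look-alikes: they are no part of the job. What is shaped like the bar but purple is not meant.

How it is judged (in metres and radians):
On the way, in this order (a step that is already met when the one before it is completed fails the run):
1. the bar is home: its far end within 3 mm of the stop face (x of bar_far_end in the frame of stop above -0.003 m), for 0.2 s.
2. the thumbscrew's foot presses the bar with more than 8 N (contact force between screw and bar above 8 N), for 0.3 s.
At the end, for the whole second after the job is handed in: The bar's far end is within 3 mm of the stop face and the bar at rest, and the foot of the thumbscrew presses on it with 8 to 80 N (x of bar_far_end in the frame of stop above -0.003 m and contact force between screw and bar between 8 and 80 N and linear speed of bar below 0.01 m/s); the robot touches nothing.
It fails at once if the thumbscrew is overtightened: its foot presses the bar with more than 80 N (contact force between screw and bar above 80 N).
It fails at once if the dropper bottle is shifted by more than 20 mm (distance of dropper_bottle from where it was at the start of the episode above 0.02 m).
It fails at once if the petri dish is shifted by more than 20 mm (distance of petri_0_0 from where it was at the start of the episode above 0.02 m).
It fails at once if the red stopper is shifted by more than 20 mm (distance of stopper_0 from where it was at the start of the episode above 0.02 m).
It also fails if it takes over 72 s, if anything falls off the work surface, if the arm or the gripper's body presses on something with over 40 N, if the wrist force passes 120 N, or if a joint passes its speed limit or range.

### The arm

A 6-joint arm with a two-finger parallel gripper is mounted at the origin on a cart in front of the work surface, level with it; the furniture and walls round the work are solid. World frame = base frame: x ahead of the robot, y to its left, z up, the work surface at z = 0. Lengths are in mm, angles in rad, forces in N, time in s.
With the tool pointing down it reaches from about 275 to 750 mm from the base axis. Payload 10.2 kg.
Tool frame: the origin (TCP) lies at the very end of the fingers, on their centre line; the grasp point (between the pads) lies 19 mm behind it; x points along the fingers, y is the direction in which the jaws open and shut, and the axes are right-handed (so a half turn about x gives the same grasp; the last joint's range is limited). The gripper opens to 85 mm and grips with 20 to 120 N. Pads are 22 mm wide; open, the fingers measure 114 mm over their backs; the gripper's body (76 mm by 85 mm) begins 54 mm behind the grasp point. The pads swing forward as they close: fully open they stand 13 mm farther back than shut.
Start: joints at [1.001, 0.313, 1.498, -0, 1.331, -0.223], TCP at [178.455, 493.746, 231.294] pointing down, gripper open.
Joint ranges: [-2.94, 2.94], [-0.97, 2.17], [0.19, 2.56], [-1.23, 4.37], [0.02, 3.11], [-2.88, 2.88]. Speed limits (rad/s): [2.39, 2.39, 3.01, 3.14, 3.14, 3.14].

### API

Orientations are given as a unit quaternion [w, x, y, z].
In Python, from rig import ctrl, viewer, order gives the robot as it stands. The module is installed in compiled form; this text tells all that it offers.
- The arm moves only by the tool carry_out, never from a script. Its argument "deltas" is a list of rows, each a list of 7 numbers: the gripper command: -1 is fully open, 1 is shut, values between are in proportion, then the shift along the tool's x, y, z in mm, then the turn, a rotation vector about the tool's x, y, z in degrees. A call has exactly 5 rows; each row is the pose to reach, as a shift and turn from the pose commanded when the call began, along the tool's axes at that moment; what a row does not reach only later rows make up. A row lasts 1/8 s, in which the tool goes at most 62.5 mm and 10.7 degrees, less where a joint would pass 70% of its speed; a pose out of reach is approached as far as the arm can. A call with a gripper value outside its range is refused whole. The fingers move at their own pace and stop on an object; "newtons" is the grip in N (left out, the last holds). Time passes only in rows, so rows that repeat a pose let the fingers close, or fill a call up. It gives the time, the measured TCP pose, the force and the opening at its end, in the units of the state.
- ctrl.sense(): the state, without advancing time (a new reading comes with each control period).
- viewer.capture(name): name is "scene" or "top"; returns the picture (480x640x3 uint8, red, green, blue); there is no depth.
- viewer.calibration(name): a dict with "fx", "fy", "cx", "cy" (pixels), "xyz" and "attitude" of the camera in the world. Camera axes: x right, y down, z forward; pixel columns grow to the right and rows downward; lengths in mm; the calibration is good to about 2 mm. A picture is of the moment at which its call begins. calibration takes no time and is no camera call.
- order.finish_job(): hands the job in, once; it reports no verdict.
The state is a dict: "time_s": time; "joints": joint angles; "dq": joint speeds; "tau": joint torques, N m; "eef_pos": TCP position; "ee_rot": TCP orientation; "force": force on the tool from outside, world axes, zero at the start; "wrist_torque": the same for the moment, N m; "grip_width": opening from 0.0 (shut) to 1.0 (fully open).
Only numpy, scipy, OpenCV 4.12 (cv2) and the standard library are available. Lean on these libraries where they do the work, as an engineer would, in place of code of your own. Each camera call takes 0.05 s, during which the arm holds its last target. There are 200 camera calls.

## Working session

There is one attempt and no reset: what is moved stays moved. The work goes in short steps, Python scripts to look and compute and a tool call to move; the robot and the scene stay as the last step left them, time stands still between calls to the robot, and variables do not carry over. Pictures are saved under pics/ and viewed, about 8 in all and at most 12, crops included, and the job is handed in when it is done.

Besides the shell and the picture viewer there is one more tool, called after "Emit:" by a JSON object that holds its "op" and its "data", one argument or row to a line. carry_out: Moves the arm, as the interface text tells. Its arguments: {"type":"object","properties":{"deltas":{"type":"array"},"newtons":{"type":"number"}},"required":["deltas"]}

```bash
mkdir -p pics; python3 - <<'E'
from rig import ctrl, viewer, order
import cv2
for n in ["scene","top"]:
    im=viewer.capture(n); cv2.imwrite(f"pics/{n}0.png",im[:,:,::-1]); print(viewer.calibration(n))
print(ctrl.sense())
E
```

```text
{'fx': 479.61878979899893, 'fy': 479.61878979899893, 'cx': 309.4939664079896, 'cy': 236.41245602403396, 'xyz': array([  61.97808465, -570.74187895,  481.80386505]), 'attitude': array([-0.49454697,  0.79378751, -0.29929083,  0.18907585])}
{'fx': 445.30672721236283, 'fy': 445.30672721236283, 'cx': 318.8126472416813, 'cy': 245.34669048478628, 'xyz': array([369.54056515,  17.66914292, 968.01375337]), 'attitude': array([-0.07705068,  0.70503086, -0.70067987,  0.07773287])}
{'time_s': 0.1, 'joints': array([ 1.00062950e+00,  3.13402577e-01,  1.49830254e+00, -2.06878137e-05,
        1.33099884e+00, -2.23420237e-01]), 'dq': array([-1.51979397e-03, -1.02599530e-03, -2.38367875e-03,  1.26817205e-03,
        2.41276866e-03, -6.01057620e-05]), 'tau': array([ 3.48146474e-03, -4.12902761e+01, -2.60139191e+01, -1.68798911e-04,
        3.08570030e-03, -1.77106227e-05]), 'eef_pos': array([178.32700802, 493.56441799, 230.80998604]), 'ee_rot': array([ 0.69636106,  0.12161334,  0.69665164, -0.12234359]), 'force': array([-0.06468378, -0.16294446,  0.15148302]), 'wrist_torque': array([ 0.01399963,  0.03556363, -0.00679331]), 'grip_width': 0.9961170206190726}
```

View pics/scene0.png

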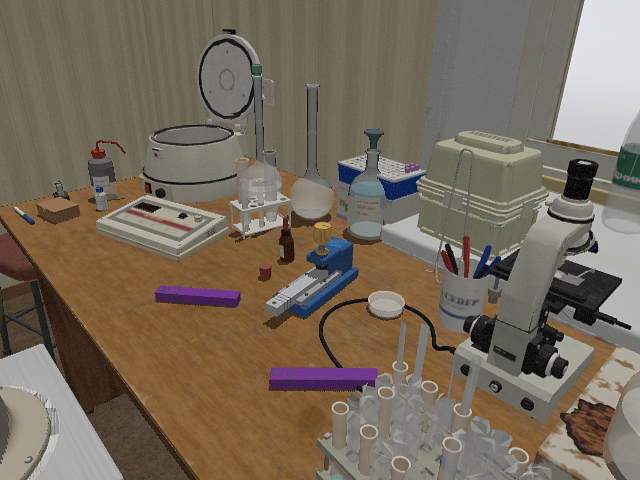

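View pics/top0.png

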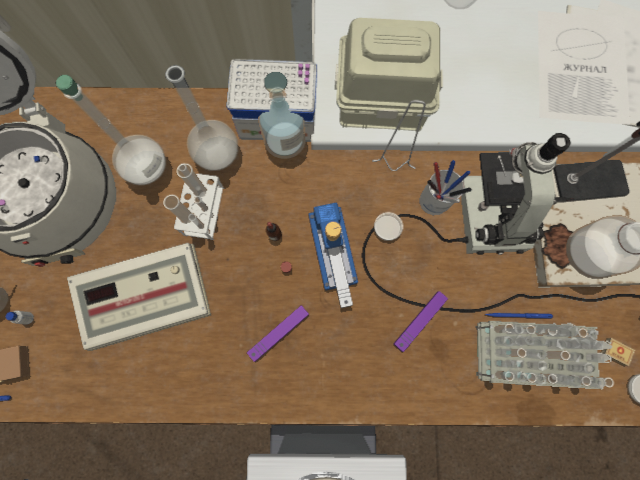

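The scene view shows the clamp near (320,270), its knob at (322,230) and the bar's near end at (275,305). In the top view the knob is at (334,231) and the bar's near end at (346,303). The bottle is at (273,231), the stopper at (286,267) and the petri dish at (389,227). Next I'll zoom in and measure.

```bash
cat > h.py <<'E'
import numpy as np, cv2
from rig import ctrl, viewer, order
from scipy.spatial.transform import Rotation as R
CAL={n:viewer.calibration(n) for n in("scene","top")}
def rot(q): return R.from_quat(q,scalar_first=True)
def ray(n,uv):
    c=CAL[n]; d=np.array([(uv[0]-c["cx"])/c["fx"],(uv[1]-c["cy"])/c["fy"],1.])
    d=rot(c["attitude"]).apply(d); return c["xyz"],d/np.linalg.norm(d)
def onz(n,uv,z):
    o,d=ray(n,uv); return o+d*(z-o[2])/d[2]
def tri(a,b):
    (o1,d1),(o2,d2)=ray("scene",a),ray("top",b)
    s=np.linalg.lstsq(np.c_[d1,-d2],o2-o1,rcond=None)[0]
    p,q=o1+s[0]*d1,o2+s[1]*d2; return (p+q)/2,np.linalg.norm(p-q)
def proj(n,p):
    c=CAL[n]; v=rot(c["attitude"]).inv().apply(np.array(p)-c["xyz"]); return np.array([c["fx"]*v[0]/v[2]+c["cx"],c["fy"]*v[1]/v[2]+c["cy"]])
E
python3 - <<'E'
from h import *
s=cv2.imread("pics/scene0.png"); t=cv2.imread("pics/top0.png")
for n,im,roi in (("scene",s,(250,200,370,330)),("top",t,(290,190,370,320))):
    x0,y0,x1,y1=roi; c=im[y0:y1,x0:x1]; h=cv2.cvtColor(c,cv2.COLOR_BGR2HSV)
    for nm,lo,hi in(("brass",(15,120,140),(32,255,255)),("blue",(100,120,40),(125,255,255)),("grey",(0,0,120),(180,45,255))):
        m=cv2.inRange(h,lo,hi); k,l,st,ce=cv2.connectedComponentsWithStats(m)
        for i in range(1,k):
            if st[i,4]>40: print(n,nm,st[i]+[x0,y0,0,0,0],(ce[i]+[x0,y0]).round(1))
a=cv2.resize(s[200:330,250:370],None,fx=4.5,fy=4.5,interpolation=cv2.INTER_CUBIC)[:585]
b=cv2.resize(t[190:320,300:365],None,fx=4.5,fy=4.5,interpolation=cv2.INTER_CUBIC)[:585]
cv2.imwrite("pics/crop0.png",np.hstack([a,b][:2])[:600,:])
print(a.shape,b.shape, proj("top",ctrl.sense()["eef_pos"]),proj("scene",ctrl.sense()["eef_pos"]))
E
```

```text
scene brass [313 222  19   7  92] [322.1 225. ]
scene blue [ 288  237   70   81 1840] [329.9 273.3]
scene grey [ 250  200   83   34 1321] [286.9 211.5]
scene grey [350 218  20  19 257] [361.2 227.8]
scene grey [296 272  43  30 181] [314.9 288.2]
scene grey [266 274  52  34 554] [290.9 290.1]
top brass [326 222  15  15 166] [332.6 229.3]
top brass [350 288  20   5  58] [361.2 290.2]
top blue [ 309  203   47   87 1163] [328.3 233.2]
top grey [ 318  234   36   73 1095] [338.4 273.4]
(585, 540, 3) (585, 292, 3) [  4.6156376  471.39460158] [-22.07589141 150.07241749]
```

View pics/crop0.png

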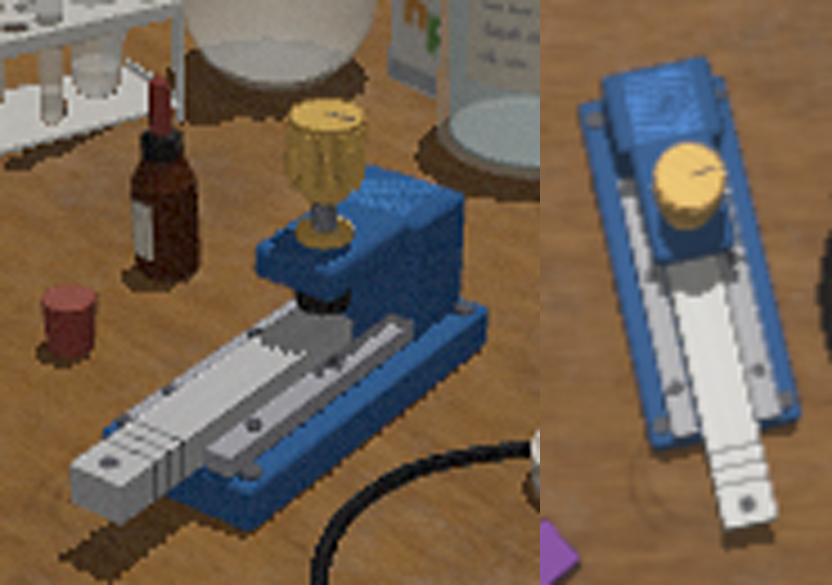

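```bash
python3 - <<'E'
from h import *
s=lambda x,y:(250+x/4.5,200+y/4.5)
t=lambda x,y:(300+(x-540)/4.5,190+y/4.5)
k,e=tri(s(327,116),t(690,172)); print("knob top",k,e)
L,e1=tri(s(72,481),t(723,527)); Rr,e2=tri(s(122,499),t(777,517)); print("bar near top corners",L,e1,Rr,e2)
print("bar edge at z=38", onz("top",t(723,527),38),onz("top",t(777,517),38),onz("scene",s(72,481),38),onz("scene",s(122,499),38))
# bar left/right edges further up (near (670,290),(722,283))
for z in (38,):
    A=onz("top",t(670,287),z);B=onz("top",t(723,287),z);print("bar far edges",A,B)
# base front corners at top of base z=20, back ones
for q in((653,440),(799,412),(583,103),(722,78)): print("base",q,onz("top",t(*q),20))
for q in((258,275),(462,200),(370,168)): print("arm top scene",q,onz("scene",s(*q),74))
for q in((657,250),(730,245),(603,75),(708,57)): print("arm top",q,onz("top",t(*q),74))
for nm,q,z in(("bottle",(273,231),90),("stopper",(286,267),25),("petri",(389,227),17)): print(nm,onz("top",q,z))
for n,z in(("bottle",0),("stopper",0)): pass
print("bottle base scene",onz("scene",s(165,272),0),"stopper top scene",onz("scene",s(70,298),25),"petri scene",onz("scene",(386,299),17))
E
```

```text
knob top [591.08706197 -10.34221045 126.2730673 ] 1.3222236770089792
bar near top corners [446.74050041 -29.32760053  28.84691509] 0.43999401813026967 [451.02811815 -54.14972756  32.01560458] 0.0890201248782902
bar edge at z=38 [445.80183357 -28.75469236  38.        ] [450.54465389 -53.71447969  38.        ] [439.16557821 -40.35620041  38.        ] [445.81067511 -61.00530721  38.        ]
bar far edges [558.59469915  -4.18388327  38.        ] [558.75388021 -29.28192108  38.        ]
base (653, 440) [488.11326799   3.38149238  20.        ]
base (799, 412) [501.92038473 -66.09614507  20.        ]
base (583, 103) [654.4728342   38.35855936  20.        ]
base (722, 78) [667.78466913 -30.18830784  20.        ]
arm top scene (258, 275) [547.34101587 -18.30851054  74.        ]
arm top scene (462, 200) [653.74320787 -25.71243702  74.        ]
arm top scene (370, 168) [645.78875266  21.19170633  74.        ]
arm top (657, 250) [568.49250236   2.62264161  74.        ]
arm top (730, 245) [571.04788968 -30.75754207  74.        ]
arm top (603, 75) [651.8949649   28.00156386  74.        ]
arm top (708, 57) [660.99910933 -20.96911969  74.        ]
bottle [594.57973097 110.78992406  90.        ]
stopper [531.70230055  87.5258883   25.        ]
petri [ 624.05393695 -137.39545176   17.        ]
bottle base scene [604.97339699 112.20595828   0.        ] stopper top scene [531.76277453  85.57403439  25.        ] petri scene [ 628.97271301 -133.41734      17.        ]
```

```bash
cat >> h.py <<'E'
TH=0.208; U=np.array([np.cos(TH),np.sin(TH),0]); V=np.array([-U[1],U[0],0]); AX=np.array([590.8,-10.6,0])
def down(jaw): # tool pointing down, y axis at world angle jaw
    y=np.array([np.cos(jaw),np.sin(jaw),0]); x=np.array([0,0,-1.]); return R.from_matrix(np.c_[x,y,np.cross(x,y)])
def delta(p,Rt,p0=None,R0=None):
    s=ctrl.sense(); p0=s["eef_pos"] if p0 is None else p0; R0=rot(s["ee_rot"]) if R0 is None else R0
    return R0.inv().apply(np.array(p)-p0).round(1),np.degrees((R0.inv()*Rt).as_rotvec()).round(1)
E
python3 - <<'E'
from h import *
s=ctrl.sense(); M=rot(s["ee_rot"]).as_matrix(); print(M.round(3)); print("jaw ang",np.arctan2(M[1,1],M[0,1]))
p=AX-170*U+[0,0,231]; print(p)
for j in(TH+np.pi/2,TH-np.pi/2): print(delta(p,down(j)))
E
```

```text
[[-0.001  0.34   0.94 ]
 [-0.001  0.94  -0.34 ]
 [-1.    -0.001 -0.   ]]
jaw ang 1.2240547864012685
[424.46420071 -45.70558181 231.        ]
(array([ 2.000e-01, -4.235e+02,  4.148e+02]), array([-31.8,  -0. ,   0.1]))
(array([ 2.000e-01, -4.235e+02,  4.148e+02]), array([1.482e+02, 1.000e-01, 0.000e+00]))
```

Emit:
{"op": "carry_out", "data": {
  "deltas": [
    [0, 0, -42.5, 41.5, 0, 0, 0],
    [0.5, 0, -85, 83, 0, 0, 0],
    [1, 0, -127, 124.5, 0, 0, 0],
    [1, 0, -170, 166, 0, 0, 0],
    [1, 0, -212, 207.5, 0, 0, 0]
  ],
  "newtons": 40
}}

```text
time_s: 0.72
eef_pos: [301.8, 222.1, 231.2]
ee_rot: [0.697, 0.122, 0.696, -0.122]
force: [0.7, -0.2, -0.2]
grip_width: 0.004
```

Emit:
{"op": "carry_out", "data": {
  "deltas": [
    [1, 0, -42.5, 41.5, -6.4, 0, 0],
    [1, 0, -85, 83, -12.7, 0, 0],
    [1, 0, -127, 124.5, -19.1, 0, 0],
    [1, 0, -170, 166, -25.4, 0, 0],
    [1, 0, -212, 207.5, -31.8, 0, 0]
  ]
}}

```text
time_s: 1.35
eef_pos: [425.0, -48.1, 231.2]
ee_rot: [0.703, -0.074, 0.703, 0.075]
force: [1.2, 1.5, -0.1]
grip_width: 0.001
```

```bash
python3 - <<'E'
from h import *
s=ctrl.sense(); print(s["time_s"],s["eef_pos"],s["joints"],s["force"],s["grip_width"])
print(delta(AX-170*U+[0,0,26],down(TH+np.pi/2)))
E
```

```text
1.35 [424.98238238 -48.10443151 231.23131422] [-3.88191066e-01  9.60284557e-02  1.76641568e+00  1.50667824e-04
  1.27919803e+00 -2.17027305e+00] [ 1.16338725  1.48418958 -0.11327828] 0.001269786457448889
(array([205.2,   2.4,  -0. ]), array([ 0.2,  0. , -0. ]))
```

Emit:
{"op": "carry_out", "data": {
  "deltas": [
    [1, 50, 1, 0, 0, 0, 0],
    [1, 100, 2, 0, 0, 0, 0],
    [1, 150, 2, 0, 0, 0, 0],
    [1, 190, 2, 0, 0, 0, 0],
    [1, 205, 2, 0, 0, 0, 0]
  ]
}}

```text
time_s: 1.98
eef_pos: [422.9, -43.6, 24.1]
ee_rot: [0.702, -0.073, 0.705, 0.074]
force: [0.9, -0.1, -0.2]
grip_width: -0.001
```

```bash
python3 - <<'E'
from h import *
s=ctrl.sense(); p=s["eef_pos"]; print(p,s["force"],(p-AX)@U,(p-AX)@V)
im=viewer.capture("scene"); t=viewer.capture("top")
a=cv2.resize(im[190:340,240:370],None,fx=4,fy=4,interpolation=cv2.INTER_CUBIC); b=cv2.resize(t[190:340,300:365],None,fx=4,fy=4,interpolation=cv2.INTER_CUBIC)
cv2.imwrite("pics/c1.png",np.hstack([a,b])[:,:,::-1])
E
```

```text
[422.92443396 -43.64975902  24.14240294] [ 0.93737279 -0.10976446 -0.24122508] -171.08204398362093 2.3294784349137627
```

View pics/c1.png

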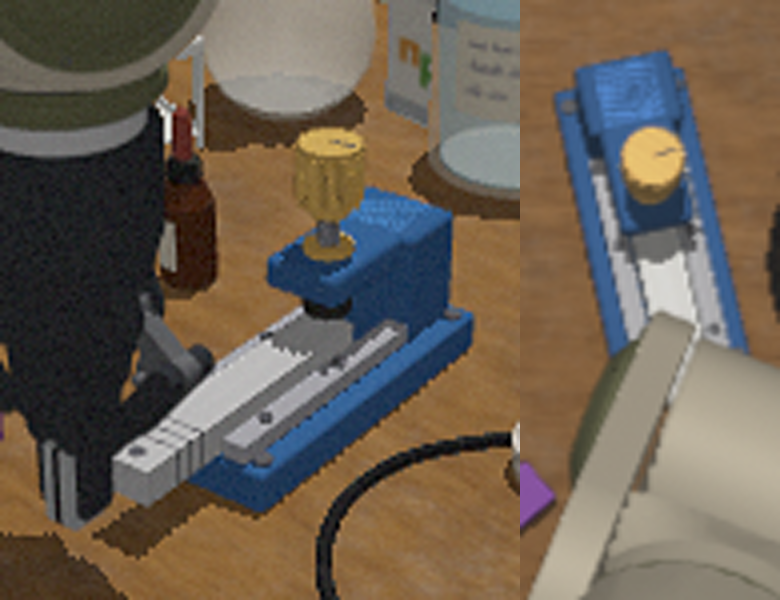

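The scene crop shows the closed fingers standing just in front of the bar's near end (about (130,470) in the crop), aligned with the channel. Now I'll push.

Emit:
{"op": "carry_out", "data": {
  "deltas": [
    [1, -1, -2, 6, 0, 0, 0],
    [1, -1, -2, 12, 0, 0, 0],
    [1, -1, -2, 18, 0, 0, 0],
    [1, -1, -2, 24, 0, 0, 0],
    [1, -1, -2, 30, 0, 0, 0]
  ]
}}

```text
time_s: 2.7
eef_pos: [454.3, -39.7, 27.4]
ee_rot: [0.703, -0.074, 0.703, 0.074]
force: [-2.2, -0.2, 1.9]
grip_width: 0.001
```

Emit:
{"op": "carry_out", "data": {
  "deltas": [
    [1, 0, 0, 1.5, 0, 0, 0],
    [1, 0, 0, 3, 0, 0, 0],
    [1, 0, 0, 4.5, 0, 0, 0],
    [1, 0, 0, 6, 0, 0, 0],
    [1, 0, 0, 7.5, 0, 0, 0]
  ]
}}

```text
time_s: 3.32
eef_pos: [461.4, -38.3, 27.3]
ee_rot: [0.703, -0.073, 0.703, 0.073]
force: [-1.4, -1.0, 1.5]
grip_width: -0.0
```

```bash
python3 - <<'E'
from h import *
s=ctrl.sense(); p=s["eef_pos"]; print(p,s["force"],s["force"]@U,(p-AX)@U,(p-AX)@V)
E
```

```text
[461.43850617 -38.31384087  27.27628965] [-1.42336664 -0.99018851  1.4828959 ] -1.5971645381734125 -132.2962234176501 -0.4029021676270559
```

Emit:
{"op": "carry_out", "data": {
  "deltas": [
    [1, 0, 0, 0.8, 0, 0, 0],
    [1, 0, 0, 1.6, 0, 0, 0],
    [1, 0, 0, 2.4, 0, 0, 0],
    [1, 0, 0, 3.2, 0, 0, 0],
    [1, 0, 0, 4, 0, 0, 0]
  ]
}}

```text
time_s: 3.95
eef_pos: [463.0, -37.8, 27.2]
ee_rot: [0.701, -0.074, 0.705, 0.074]
force: [-18.7, -8.0, 13.6]
grip_width: 0.002
```

Emit:
{"op": "carry_out", "data": {
  "deltas": [
    [1, 0, 0, 0, 0, 0, 0],
    [1, 0, 0, 0, 0, 0, 0],
    [1, 0, 0, -3, 0, 0, 0],
    [1, 0, 0, -12, 0, 0, 0],
    [1, 0, 0, -25, 0, 0, 0]
  ]
}}

```text
time_s: 4.58
eef_pos: [440.3, -42.7, 27.3]
ee_rot: [0.703, -0.074, 0.703, 0.074]
force: [0.0, -0.0, -0.6]
grip_width: -0.0
```

Emit:
{"op": "carry_out", "data": {
  "deltas": [
    [1, -45, 0, 0, 0, 0, 0],
    [1, -90, 0, 0, 0, 0, 0],
    [0, -135, 0, 0, 0, 0, 0],
    [-0.6, -170, 0, 0, 0, 0, 0],
    [-0.6, -180, 0, 0, 0, 0, 0]
  ]
}}

```text
time_s: 5.2
eef_pos: [440.9, -42.9, 208.8]
ee_rot: [0.704, -0.074, 0.702, 0.073]
force: [-0.8, -0.2, -0.9]
grip_width: 0.636
```

```bash
python3 - <<'E'
from h import *
s=ctrl.sense(); p=s["eef_pos"]; print(p,s["force"],s["joints"],s["grip_width"])
im=viewer.capture("scene")
a=cv2.resize(im[200:330,250:370],None,fx=4.5,fy=4.5,interpolation=cv2.INTER_CUBIC)
cv2.imwrite("pics/c2.png",a[:,:,::-1])
# expected home near-end top corners in crop
for c in (AX-120*U+12.5*V+[0,0,38],AX-120*U-12.5*V+[0,0,38]): print((proj("scene",c)-[250,200])*4.5)
print(delta(AX+[0,0,200],down(2.2)))
E
```

```text
[440.89103669 -42.89307664 208.81368568] [-0.75117105 -0.15086811 -0.85893266] [-3.62692722e-01  1.50244647e-01  1.76557432e+00  9.34303564e-05
  1.22245029e+00 -2.14167339e+00] 0.6363473269976041
[112.33302316 429.37745119]
[164.30659561 451.8754678 ]
(array([  9.1,   0.6, 153.3]), array([-24.1,   0.1,   0.1]))
```

View pics/c2.png

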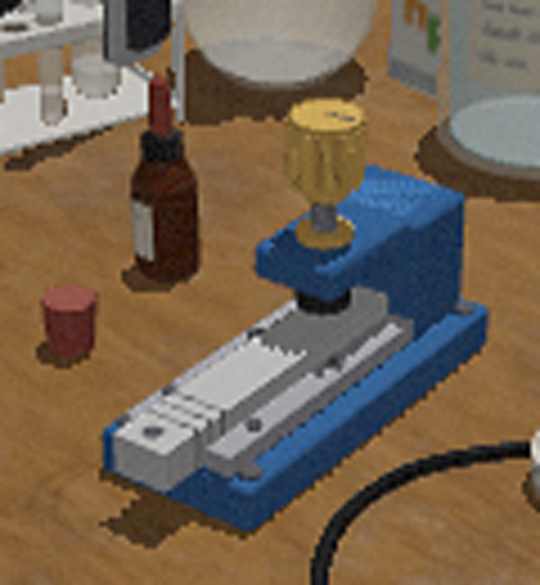

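The bar's near-end corner has moved to (115,433) in the crop, and I predicted (112,429) for home. The push also ended on a firm stop of about 20 N, so the bar is home. Next is the knob.

Emit:
{"op": "carry_out", "data": {
  "deltas": [
    [-0.5, 2, 0, 31, -5, 0, 0],
    [-0.5, 4, 0, 62, -10, 0, 0],
    [-0.5, 6, 0.5, 93, -15, 0, 0],
    [-0.5, 8, 0.5, 124, -20, 0, 0],
    [-0.5, 9, 0.5, 153.5, -24, 0, 0]
  ]
}}

```text
time_s: 5.88
eef_pos: [591.1, -10.2, 196.0]
ee_rot: [0.671, -0.218, 0.673, 0.219]
force: [-0.6, 0.1, -0.0]
grip_width: 0.749
```

Emit:
{"op": "carry_out", "data": {
  "deltas": [
    [-0.5, 0, 0, 0, 0, 0, 0],
    [-0.5, 25, 0, 0, 0, 0, 0],
    [-0.5, 50, 0, 0, 0, 0, 0],
    [-0.5, 58, 0, 0, 0, 0, 0],
    [-0.5, 58, 0, 0, 0, 0, 0]
  ]
}}

```text
time_s: 6.5
eef_pos: [590.4, -10.5, 140.0]
ee_rot: [0.672, -0.218, 0.673, 0.218]
force: [0.3, 0.2, 1.0]
grip_width: 0.75
```

```bash
python3 - <<'E'
from h import *
s=ctrl.sense(); p=s["eef_pos"]; print(p,s["force"],s["joints"],s["grip_width"])
im=viewer.capture("scene"); t=viewer.capture("top")
a=cv2.resize(im[150:290,240:380],None,fx=4,fy=4,interpolation=cv2.INTER_CUBIC)
cv2.imwrite("pics/c3.png",a[:,:,::-1])
print(delta(AX+[0,0,93],down(2.2)))
E
```

```text
[590.39464389 -10.52930575 140.04098794] [0.33348305 0.2367143  0.99975182] [-2.16070295e-01  5.36351530e-01  1.41323129e+00 -3.37910583e-05
  1.19301390e+00 -2.41350697e+00] 0.749821062206136
(array([48.1,  0.2, -0.3]), array([-0.1,  0. ,  0.1]))
```

View pics/c3.png

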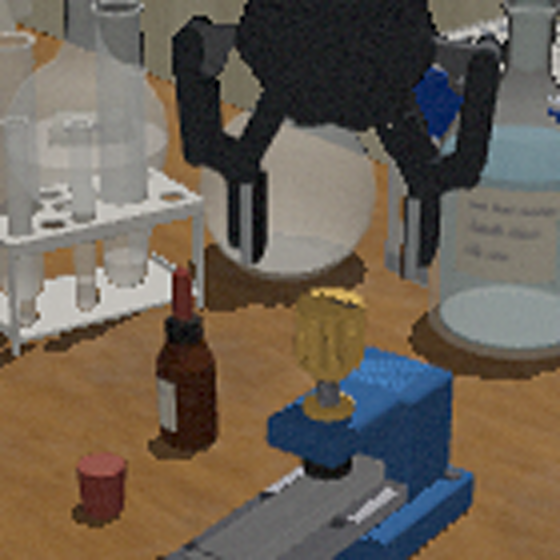

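The open fingers straddle the knob: their tips are at (248,260) and (415,278) in the crop, with the knob top centred at (332,298). Next I'll lower and grip.

Emit:
{"op": "carry_out", "data": {
  "deltas": [
    [-0.5, 15, 0, 0, 0, 0, 0],
    [-0.5, 30, 0, 0, 0, 0, 0],
    [-0.5, 42, 0, 0, 0, 0, 0],
    [-0.5, 47, 0, 0, 0, 0, 0],
    [-0.5, 47, 0, 0, 0, 0, 0]
  ]
}}

```text
time_s: 7.22
eef_pos: [590.8, -10.4, 93.0]
ee_rot: [0.672, -0.218, 0.673, 0.218]
force: [-0.2, -0.9, 0.6]
grip_width: 0.75
```

Emit:
{"op": "carry_out", "data": {
  "deltas": [
    [0, 0, 0, 0, 0, 0, 0],
    [0.4, 0, 0, 0, 0, 0, 0],
    [1, 0, 0, 0, 0, 0, 0],
    [1, 0, 0, 0, 0, 0, 0],
    [1, 0, 0, 0, 0, 0, 0]
  ],
  "newtons": 40
}}

```text
time_s: 7.85
eef_pos: [590.4, -9.6, 93.9]
ee_rot: [0.672, -0.218, 0.673, 0.219]
force: [-4.6, 3.7, 6.6]
grip_width: 0.339
```

```bash
python3 - <<'E'
from h import *
s=ctrl.sense(); p=s["eef_pos"]; print(p,s["force"],s["wrist_torque"],s["joints"],s["grip_width"])
E
```

```text
[590.44150292  -9.57910465  93.94534753] [-4.64028582  3.7159614   6.5625246 ] [ 0.69417938  0.68492795 -0.01058001] [-2.14941243e-01  5.89059704e-01  1.45825621e+00  1.21859953e-03
  1.09535107e+00 -2.41358361e+00] 0.3389917944944054
```

Emit:
{"op": "carry_out", "data": {
  "deltas": [
    [1, -0.5, 1, 0, 8, 0, 0],
    [1, 0, 1, 0, 16, 0, 0],
    [1, 0.3, 1, 0, 24, 0, 0],
    [1, 0.8, 1, 0, 32, 0, 0],
    [1, 1.2, 1, 0, 40, 0, 0]
  ]
}}

```text
time_s: 8.48
eef_pos: [590.3, -9.3, 91.8]
ee_rot: [0.707, 0.027, 0.707, -0.026]
force: [1.6, 1.5, -3.4]
grip_width: 0.342
```

```bash
cat > st.py <<'E'
from h import *
s=ctrl.sense(); print(s["time_s"],s["eef_pos"].round(1),s["force"].round(1),s["wrist_torque"].round(3),s["joints"][[0,5]].round(3),"tau6",s["tau"][5].round(3),s["grip_width"].round(3))
E
python3 st.py
```

```text
Traceback (most recent call last):
  File "st.py", line 2, in <module>
    s=ctrl.sense(); print(s["time_s"],s["eef_pos"].round(1),s["force"].round(1),s["wrist_torque"].round(3),s["joints"][[0,5]].round(3),"tau6",s["tau"][5].round(3),s["grip_width"].round(3))
                                                                                                                                                                   ^^^^^^^^^^^^^^^^^^^^^
AttributeError: 'float' object has no attribute 'round'
```

```bash
sed -i 's/s\["grip_width"\].round(3)/round(float(s["grip_width"]),3)/; s/s\["tau"\]\[5\].round(3)/round(float(s["tau"][5]),3)/' st.py; python3 st.py
```

```text
8.475 [590.3  -9.3  91.8] [ 1.6  1.5 -3.4] [ 0.35  -0.372  0.137] [-0.214 -1.71 ] tau6 -1.331 0.342
```

Emit:
{"op": "carry_out", "data": {
  "deltas": [
    [1, 0.4, 0, 0, 6, 0, 0],
    [1, 0.7, 0, 0, 12, 0, 0],
    [1, 1, 0, 0, 18, 0, 0],
    [1, 1.3, 0, 0, 24, 0, 0],
    [1, 1.7, 0, 0, 30, 0, 0]
  ]
}}

```text
time_s: 9.1
eef_pos: [590.4, -9.1, 90.2]
ee_rot: [0.676, 0.209, 0.676, -0.208]
force: [1.9, 2.3, -3.1]
grip_width: 0.338
```

```bash
python3 st.py
```

```text
9.1 [590.4  -9.1  90.2] [ 1.9  2.3 -3.1] [ 0.397 -0.336  0.149] [-0.214 -1.188] tau6 -0.978 0.338
```

Emit:
{"op": "carry_out", "data": {
  "deltas": [
    [1, 0.2, 0, 0, 4, 0, 0],
    [1, 0.4, 0, 0, 8, 0, 0],
    [1, 0.7, 0, 0, 12, 0, 0],
    [1, 0.9, 0, 0, 16, 0, 0],
    [1, 1.1, 0, 0, 20, 0, 0]
  ]
}}

```text
time_s: 9.72
eef_pos: [590.5, -9.0, 89.1]
ee_rot: [0.63, 0.322, 0.629, -0.322]
force: [2.5, 2.9, -3.2]
grip_width: 0.336
```

```bash
python3 st.py
```

```text
9.725 [590.5  -9.   89.1] [ 2.5  2.9 -3.2] [ 0.503 -0.444  0.066] [-0.214 -0.84 ] tau6 -0.622 0.336
```

Emit:
{"op": "carry_out", "data": {
  "deltas": [
    [1, 0.2, 0, 0, 4, 0, 0],
    [1, 0.4, 0, 0, 8, 0, 0],
    [1, 0.7, 0, 0, 12, 0, 0],
    [1, 0.9, 0, 0, 16, 0, 0],
    [1, 1.1, 0, 0, 20, 0, 0]
  ]
}}

```text
time_s: 10.35
eef_pos: [590.6, -9.0, 88.1]
ee_rot: [0.564, 0.427, 0.564, -0.426]
force: [2.6, 2.7, -3.4]
grip_width: 0.343
```

```bash
python3 st.py
```

```text
10.35 [590.6  -9.   88.1] [ 2.6  2.7 -3.4] [ 0.509 -0.513  0.191] [-0.214 -0.491] tau6 -0.555 0.343
```

```bash
cat >> st.py <<'E'
T=[]
for i in range(4): viewer.capture("top"); q=ctrl.sense(); T.append(q["wrist_torque"][2])
print("held tz",np.round(T,3),"mean",np.mean(T).round(3))
E
python3 st.py
```

```text
10.35 [590.6  -9.   88.1] [ 2.6  2.7 -3.4] [ 0.509 -0.513  0.191] [-0.214 -0.491] tau6 -0.555 0.343
held tz [ 0.029 -0.004  0.     0.008] mean 0.008
```

Emit:
{"op": "carry_out", "data": {
  "deltas": [
    [1, 0.2, 0, 0, 3, 0, 0],
    [1, 0.3, 0, 0, 6, 0, 0],
    [1, 0.5, 0, 0, 9, 0, 0],
    [1, 0.7, 0, 0, 12, 0, 0],
    [1, 0.8, 0, 0, 15, 0, 0]
  ]
}}

```text
time_s: 11.18
eef_pos: [590.7, -9.0, 87.4]
ee_rot: [0.504, 0.496, 0.504, -0.495]
force: [3.6, 4.3, -2.9]
grip_width: 0.34
```

```bash
python3 st.py
```

```text
11.175 [590.7  -9.   87.4] [ 3.6  4.3 -2.9] [ 0.744 -0.647  0.324] [-0.214 -0.231] tau6 -0.299 0.34
held tz [0.207 0.124 0.088 0.041] mean 0.115
```

Emit:
{"op": "carry_out", "data": {
  "deltas": [
    [1, 0, 0, 0, 1, 0, 0],
    [1, 0.1, 0, 0, 2, 0, 0],
    [1, 0.1, 0, 0, 3, 0, 0],
    [1, 0.2, 0, 0, 4, 0, 0],
    [1, 0.3, 0, 0, 5, 0, 0]
  ]
}}

```text
time_s: 12.0
eef_pos: [590.7, -9.0, 87.2]
ee_rot: [0.482, 0.518, 0.482, -0.517]
force: [3.8, 5.8, -2.7]
grip_width: 0.338
```

```bash
python3 st.py; python3 - <<'E'
from h import *
im=viewer.capture("scene")
cv2.imwrite("pics/c4.png",cv2.resize(im[205:285,290:350],None,fx=7,fy=7,interpolation=cv2.INTER_CUBIC)[:,:,::-1])
E
```

```text
12.0 [590.7  -9.   87.2] [ 3.8  5.8 -2.7] [ 0.669 -0.634  0.217] [-0.214 -0.145] tau6 0.078 0.338
held tz [0.208 0.2   0.139 0.174] mean 0.18
```

View pics/c4.png

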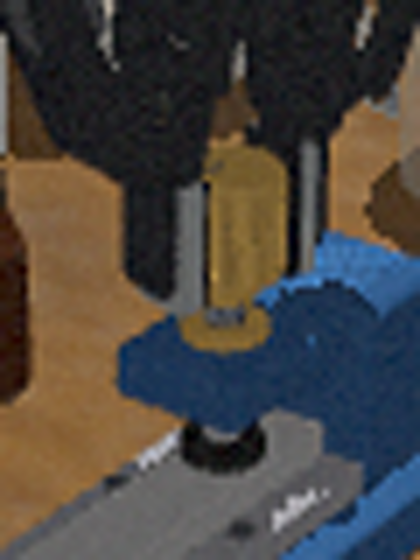

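The foot is on the bar, at (222,455) in the crop. With the arm holding still, the torque is about 0.18 N m, against about 0.01 before contact. Resistance has clearly risen, so I'll stop and let go.

Emit:
{"op": "carry_out", "data": {
  "deltas": [
    [0.4, 0, 0, 0, 0, 0, 0],
    [0, 0, 0, 0, 0, 0, 0],
    [-0.5, 0, 0, 0, 0, 0, 0],
    [-0.5, 0, 0, 0, 0, 0, 0],
    [-0.5, 0, 0, 0, 0, 0, 0]
  ]
}}

```text
time_s: 12.88
eef_pos: [590.3, -9.7, 87.2]
ee_rot: [-0.482, -0.517, -0.482, 0.517]
force: [0.1, 0.8, -0.7]
grip_width: 0.751
```

Emit:
{"op": "carry_out", "data": {
  "deltas": [
    [-0.5, -20, 0, 0, 0, 0, 0],
    [-0.5, -50, 0, 0, 0, 0, 0],
    [-0.5, -80, 0, 0, 0, 0, 0],
    [-0.5, -110, 0, 0, 0, 0, 0],
    [-0.5, -120, 0, 0, 0, 0, 0]
  ]
}}

```text
time_s: 13.5
eef_pos: [590.8, -9.8, 208.7]
ee_rot: [0.483, 0.518, 0.481, -0.517]
force: [-0.3, 1.0, -0.4]
grip_width: 0.753
```

```bash
python3 st.py; python3 - <<'E'
from h import *
im=viewer.capture("scene")
cv2.imwrite("pics/c5.png",cv2.resize(im[200:330,250:370],None,fx=4.5,fy=4.5,interpolation=cv2.INTER_CUBIC)[:,:,::-1])
E
```

```text
13.5 [590.8  -9.8 208.7] [-0.3  1.  -0.4] [ 0.036  0.024 -0.042] [-0.215 -0.144] tau6 -0.001 0.753
held tz [0.023 0.005 0.019 0.023] mean 0.018
```

View pics/c5.png

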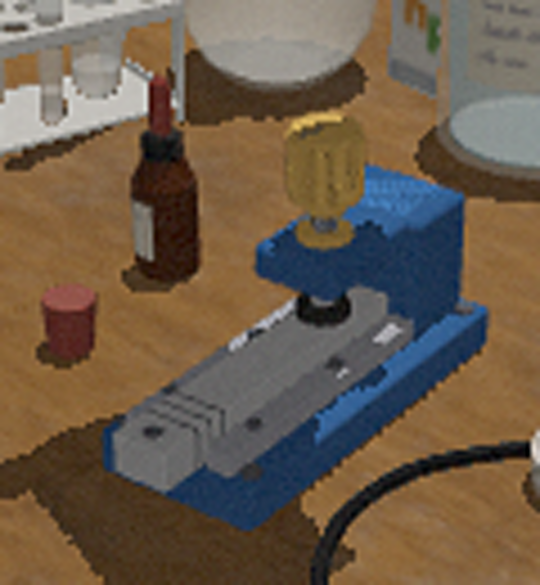

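The bar's near end is still at (115,433) and the foot is on the bar. The bottle and stopper haven't moved. The torque margin above the thread friction is modest, so I'll regrip and turn a few more degrees as a check.

Emit:
{"op": "carry_out", "data": {
  "deltas": [
    [-0.5, 40, 0, 0, 0, 0, 0],
    [-0.5, 75, 0, 0, 0, 0, 0],
    [-0.5, 105, 0, 0, 0, 0, 0],
    [-0.5, 119, 0, 0, 0, 0, 0],
    [-0.5, 119, 0, 0, 0, 0, 0]
  ]
}}

```text
time_s: 14.38
eef_pos: [589.9, -9.6, 87.4]
ee_rot: [-0.481, -0.517, -0.482, 0.518]
force: [1.2, 0.0, -0.0]
grip_width: 0.752
```

Emit:
{"op": "carry_out", "data": {
  "deltas": [
    [0, 0, 0, 0, 0, 0, 0],
    [0.4, 0, 0, 0, 0, 0, 0],
    [1, 0, 0, 0, 0, 0, 0],
    [1, 0, 0, 0, 0, 0, 0],
    [1, 0, 0, 0, 0, 0, 0]
  ]
}}

```text
time_s: 15.0
eef_pos: [590.7, -9.7, 89.2]
ee_rot: [0.482, 0.518, 0.481, -0.517]
force: [-0.8, 0.1, 5.5]
grip_width: 0.346
```

```bash
python3 st.py
```

```text
15.0 [590.7  -9.7  89.2] [-0.8  0.1  5.5] [ 0.022  0.29  -0.035] [-0.215 -0.144] tau6 -0.0 0.346
held tz [-0.032 -0.006  0.014 -0.035] mean -0.015
```

Emit:
{"op": "carry_out", "data": {
  "deltas": [
    [1, 0, 0, 0, 1, 0, 0],
    [1, 0.1, 0, 0, 2, 0, 0],
    [1, 0.1, 0, 0, 3, 0, 0],
    [1, 0.2, 0, 0, 4, 0, 0],
    [1, 0.3, 0, 0, 5, 0, 0]
  ]
}}

```text
time_s: 15.82
eef_pos: [590.7, -9.7, 89.0]
ee_rot: [0.459, 0.538, 0.458, -0.538]
force: [-2.1, 0.6, 7.3]
grip_width: 0.338
```

```bash
python3 st.py
```

```text
15.825 [590.7  -9.7  89. ] [-2.1  0.6  7.3] [0.094 0.39  0.213] [-0.215 -0.056] tau6 -0.009 0.338
held tz [0.126 0.074 0.065 0.078] mean 0.086
```

Emit:
{"op": "carry_out", "data": {
  "deltas": [
    [1, 0, 0, 0, 1, 0, 0],
    [1, 0.1, 0, 0, 2, 0, 0],
    [1, 0.1, 0, 0, 3, 0, 0],
    [1, 0.2, 0, 0, 4, 0, 0],
    [1, 0.3, 0, 0, 5, 0, 0]
  ]
}}

```text
time_s: 16.65
eef_pos: [590.7, -9.7, 88.8]
ee_rot: [0.435, 0.558, 0.434, -0.557]
force: [-2.2, -0.2, 9.5]
grip_width: 0.338
```

```bash
python3 st.py
```

```text
16.65 [590.7  -9.7  88.8] [-2.2 -0.2  9.5] [0.051 0.429 0.206] [-0.215  0.031] tau6 0.015 0.338
held tz [0.189 0.086 0.096 0.074] mean 0.111
```

The torque is up again on both small turns, at about 0.21 N m moving and about 0.1 N m held. Free turning had averaged about 0.14 moving and about 0 held. The foot bears on the bar, so I'll release, retreat and check.

Emit:
{"op": "carry_out", "data": {
  "deltas": [
    [0.4, 0, 0, 0, 0, 0, 0],
    [0, 0, 0, 0, 0, 0, 0],
    [-0.5, 0, 0, 0, 0, 0, 0],
    [-0.5, 0, 0, 0, 0, 0, 0],
    [-0.5, 0, 0, 0, 0, 0, 0]
  ]
}}

```text
time_s: 17.48
eef_pos: [590.2, -9.6, 87.4]
ee_rot: [-0.435, -0.557, -0.435, 0.558]
force: [0.9, -0.0, -0.3]
grip_width: 0.749
```

Emit:
{"op": "carry_out", "data": {
  "deltas": [
    [-0.5, -20, 0, 0, 0, 0, 0],
    [-0.5, -50, 0, 0, 0, 0, 0],
    [-0.5, -80, 0, 0, 0, 0, 0],
    [-0.5, -115, 0, 0, 0, 0, 0],
    [-0.5, -120, 0, 0, 0, 0, 0]
  ]
}}

```text
time_s: 18.1
eef_pos: [591.1, -9.7, 209.9]
ee_rot: [0.436, 0.558, 0.434, -0.556]
force: [0.6, -0.0, -0.3]
grip_width: 0.747
```

```bash
python3 st.py; python3 - <<'E'
from h import *
im=viewer.capture("scene")
cv2.imwrite("pics/c6.png",cv2.resize(im[200:330,250:410],None,fx=4.5,fy=4.5,interpolation=cv2.INTER_CUBIC)[:,:,::-1])
E
```

```text
18.1 [591.1  -9.7 209.9] [ 0.6 -0.  -0.3] [ 0.002 -0.001  0.003] [-0.214  0.031] tau6 -0.0 0.747
held tz [-0.036 -0.022  0.01   0.02 ] mean -0.007
```

View pics/c6.png

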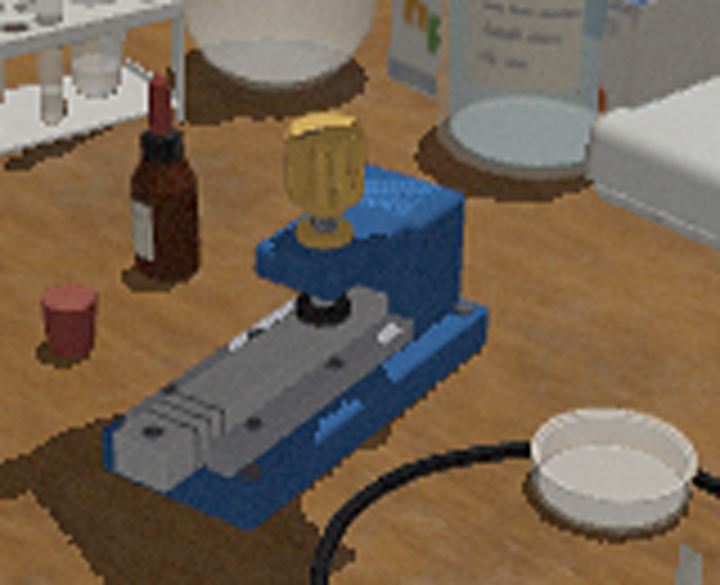

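The bar is still home with its near-end corner at (115,433). The foot at (323,310) sits on the bar, the bystanders are where they were, and the gripper is clear. I'm handing in the job.

```bash
python3 -c "
from rig import order
print(order.finish_job())"
```

```text
the job is handed in; nothing more can be done
None
```

I slid the bar home, tightened the thumbscrew onto it and let go, then handed the job in at about 18 s of the 72 s allowed. No verdict was reported.

- **Bar:** I pushed it with closed fingers until it stopped firmly at about 20 N. The fingers stopped within about 1 mm of where I had worked out home to be. In the last picture its near end had not moved since, about 1 mm from the predicted home position.
- **Thumbscrew:** I turned it about 130° clockwise, until the torque held at about 0.18 N m, against about 0.01 N m before contact. I let go, then gripped it again and turned another 10° as a check. The torque rose again, to about 0.21 N m moving and 0.1 N m held.
- **Foot force:** I could only infer this. The torque readings are noisy (about ±0.05 N m), and the held torque in the check was lower than the first time. I estimate roughly 45 N before release, which should have eased back to about 25 N, inside the 8 to 80 N range.
- **Surroundings:** The last picture shows the foot on the bar, the bottle and stopper where they were, and the petri dish apparently undisturbed. The gripper is open and well clear, with the wrist force near zero.

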